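Key in the parts washer, seat its nested lid pair, lift off the outer lid and hold it

ROBOT

A 6-joint arm with a two-finger parallel gripper is mounted at the origin on the work surface. World frame = base frame: x ahead of the robot, y to its left, z up, the work surface at z = 0. Lengths are in m, angles in degrees, forces in N, time in s.
With the tool pointing down it reaches from about 0.3 to 0.825 m from the base axis. Payload 5.4 kg.
Tool frame: the origin (TCP) lies midway between the tips of the shut fingers; the grasp point (between the pads) lies 19 mm behind it (env.tcp_to_grasp is the z of the grasp point in the tool frame, in m); z points along the fingers, y is the line along which they close (so a half turn about z gives the same grasp; the last joint's range is limited). The gripper opens to 92 mm and grips with 3 to 60 N. Pads are 20 mm wide; open, the fingers measure 128 mm over their backs; the gripper's body (75 mm by 189 mm) begins 69 mm behind the grasp point.
Start: joints at [56.03, 9.076, 91.501, -0, 79.423, -12.038], TCP at [0.215, 0.533, 0.215] pointing down, gripper open.
Joint ranges: [-166.64, 166.64], [-54.1, 131.32], [10.49, 154.53], [-73.88, 253.88], [9.74, 151.15], [-171.62, 171.62]. Speed limits (degrees/s): [147.25, 147.25, 180, 180, 180, 180].

INTERFACE

Orientations are given as a 3x3 rotation matrix whose columns are the frame's x, y, z axes.
In Python, from plant import env gives the robot as it stands.
- The arm moves only by the shell command python3 -m pendant 'ROWS' [FORCE]. ROWS is text: rows parted by semicolons, each of 7 numbers parted by spaces: the shift along the tool's x, y, z in cm, then the turn, a rotation vector about the tool's x, y, z in rad, then the gripper command: -1 is shut, 1 is fully open, values between are in proportion. In form: tx ty tz rx ry rz gripper; .... A call has 1 to 10 rows; each row is the pose to reach, as a shift and turn from the pose commanded when the call began, along the tool's axes at that moment; what a row does not reach only later rows make up. A row lasts 1/10 s, in which the tool goes at most 50 mm and 8.59 degrees, less where a joint would pass 70% of its speed; a pose out of reach is approached as far as the arm can. A call with a gripper value outside its range is refused whole. The fingers move at their own pace and stop on an object; FORCE is the grip in N (left out, the last holds). Time passes only in rows, so rows that repeat a pose let the fingers close. It gives the time, the measured TCP pose, the force, the opening and the grip force at its end, in the units of the state.
- env.get_obs(): the state, without advancing time (a new reading comes with each control period).
- env.camera(name): name is "side" or "top"; returns (picture, depth): 384x512x3 uint8, blue, green, red; 384x512 float32, m along the optical axis (not along the pixel's ray), 0 where there is no reading.
- env.camera_params(name): a dict with "fx", "fy", "cx", "cy" (pixels), "pose" (4x4, takes a point from camera to world coordinates). Camera axes: x right, y down, z forward; pixel columns grow to the right and rows downward; lengths in m; the calibration is good to about 2 mm. A picture is of the moment at which its call begins. camera_params takes no time and is no camera call.
- env.hand_in(): hands the job in; it is judged then, once.
The state is a dict: "time": time; "q": joint angles; "joint_velocities": joint speeds; "tau": joint torques, N m; "position": TCP position; "ee_rot": TCP orientation; "ft_force": force on the tool from outside, world axes, zero at the start; "ft_torque": the same for the moment, N m; "width": finger opening in m; "gripper_force": force on a finger pad.
Only numpy, scipy, OpenCV 4.12 (cv2) and the standard library are available. Lean on these libraries where they do the work, as an engineer would, in place of code of your own. Each camera call takes 0.05 s, during which the arm holds its last target. There are 200 camera calls.

TASK

Key in the parts washer on the separate three-key keypad: press the smallest key, then the middle-sized one, then the largest, one at a time and each fully down. Then pick up the nested pair of lids together by the inner lid's post that sticks up through the outer lid's collar, lower the pair all the way onto the washer's round mouth before letting go, then take the outer lid alone by its collar and lift it straight off over the post, leaving the inner lid seated and undisturbed. Finish while still holding the outer lid level over the washer, its underside about 60 mm clear above the top of the post; do not put it down, and leave the other things on the bench where they are.

Things in the scene. Friction and masses are not known exactly. Their poses are not given: they have to be found in the camera images.
- washer_mouth (a point): Parts washer: fixed grey metal box 170 x 170 mm, 90 mm high (turned up to 0.25 rad), on the left or the right; the lids are on the other side. A round well in its top, 116 mm across, 70 mm deep, takes the inner lid's plug with 4.5 mm play all round; the lid's flange rests on the box's top. This point: centre of the well's mouth, level with the box's top, z up.
- inner_post (a point): Inner lid, loose steel, 0.25 kg: plug 107 mm across, 18 mm deep (foot tapers to 94), flange 132 mm across, 6 mm thick, and an upright middle post 16 mm across. This point: on the post's axis, half-way up the 28 mm that show above the outer lid's collar: 14 mm below the post's top, 50 mm above the flange's underside, 68 mm above the plug's bottom; z up along the post.
- outer_collar (a point): Outer lid, loose aluminium, 0.16 kg: ring plate 148 mm across, 6 mm thick, skirt hanging 5 mm below it, and in the middle an upright open tube (the collar), 48 mm outside, 32 mm inside, 24 mm high, through which the inner post passes. This point: on the collar's axis, half-way up: 12 mm above the plate's top, 12 mm below the collar's top, 23 mm above the skirt's lower edge; z up.
- rest: Fixed cork disc 160 mm across, 10 mm thick, origin at the centre of its underside. The pair of lids starts on it, nested, within 9 mm of its centre: the outer plate lies on the inner flange with the skirt around it (4 mm play), outer_collar 26 mm below inner_post. Lifting the inner post carries the outer lid along; the outer lid lifts off freely over the post.
- keypad: Fixed black keypad box 60 x 170 x 22 mm, origin at the centre of its underside, long side along its y, turned up to 0.25 rad. Three round upright white keys stand on it in one row along its length, 54 mm apart, in any order, each in a round dark metal housing 12 mm high and 8 mm wider all round than the key.
- key_small_top (a point): Centre of the top face of the small key (14 mm across), 44 mm above the bench when up; it moves down with the key.
- key_small (a joint): How far the small key is pressed: 0 up, 0.006 m fully down. It springs back; it starts to move at about 1.5 N and is fully down at about 5 N. Its full-down stop leaves it 4 mm proud of its housing.
- key_middle_top (a point): Centre of the top face of the middle key (24 mm across), 44 mm above the bench when up; it moves down with the key.
- key_middle (a joint): How far the middle key is pressed: 0 up, 0.006 m fully down. It springs back; it starts to move at about 1.5 N and is fully down at about 5 N. Its full-down stop leaves it 4 mm proud of its housing.
- key_large_top (a point): Centre of the top face of the large key (36 mm across), 44 mm above the bench when up; it moves down with the key.
- key_large (a joint): How far the large key is pressed: 0 up, 0.006 m fully down. It springs back; it starts to move at about 1.5 N and is fully down at about 5 N. Its full-down stop leaves it 4 mm proud of its housing.
- paint_pot: Bystander, loose, leave alone: glass paint pot 32 mm across, 50 mm high, standing between the washer and the lids. Origin on its underside.
- glue: Bystander, loose, leave alone: white glue bottle 44 mm across, 110 mm high, beyond the keypad's right end. Origin on its underside.
- screw_jar: Bystander, loose, leave alone: clear screw jar 60 mm across, 75 mm high, beyond the keypad's left end. Origin on its underside.
- screwdriver: Bystander, loose, leave alone: screwdriver lying on the left.
- wrench: Bystander, loose, leave alone: wrench lying on the right.

How it is judged:
By the outcome, as a careful person would: the job done as asked, in the order asked, and still so for the second after the job is handed in, while the arm keeps its last pose, push and grip.
It also fails if it takes over 67 s, if anything falls off the work surface, if the arm or the gripper's body presses on something with over 40 N, if the wrist force passes 120 N, or if a joint passes its speed limit or range.

## Working session

There is one attempt and no reset: what is moved stays moved. The work goes in short steps, Python scripts to look and compute and a shell command to move; the robot and the scene stay as the last step left them, time stands still between calls to the robot, and variables do not carry over. Pictures are saved under pics/ and viewed, at most 10 in all, crops included, and the job is handed in when it is done.

```bash
ls; mkdir -p pics; python3 - <<'E'
from plant import env
import cv2,numpy as np
o=env.get_obs(); print(o['time'],o['position'],o['ee_rot'],o['width'],env.tcp_to_grasp)
for n in('top','side'):
    im,d=env.camera(n); cv2.imwrite(f'pics/{n}0.png',im); np.savez(f'{n}0.npz',im=im,d=d); print(env.camera_params(n))
E
```

```text
pics
0.0 [0.2144385  0.53283686 0.21361816] [[-9.27616848e-01  3.73531603e-01 -1.06038428e-03]
 [ 3.73532906e-01  9.27615562e-01 -1.59273569e-03]
 [ 3.88691846e-04 -1.87353688e-03 -9.99998169e-01]] 0.0917012803156029 -0.0187
{'fx': 370.36456595391604, 'fy': 370.36456595391604, 'cx': 257.7977025727983, 'cy': 195.01317407686767, 'pose': array([[-0.00252523, -0.99423919,  0.10715432,  0.4406369 ],
       [-0.99997713,  0.00318292,  0.00596713,  0.00327309],
       [-0.00627382, -0.1071368 , -0.99422449,  1.08439471],
       [ 0.        ,  0.        ,  0.        ,  1.        ]])}
{'fx': 401.7518072915446, 'fy': 401.7518072915446, 'cx': 248.01941571147552, 'cy': 189.14149959415425, 'pose': array([[ 0.71553789, -0.55531479,  0.42382899,  0.12373904],
       [-0.69843097, -0.55641034,  0.45011299, -0.49082243],
       [-0.01413157, -0.61808819, -0.78598173,  0.90932768],
       [ 0.        ,  0.        ,  0.        ,  1.        ]])}
```

View pics/top0.png

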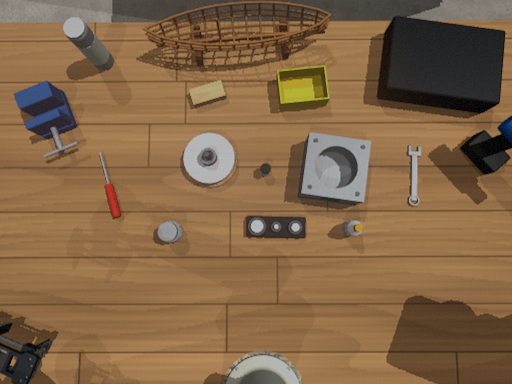

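View pics/side0.png

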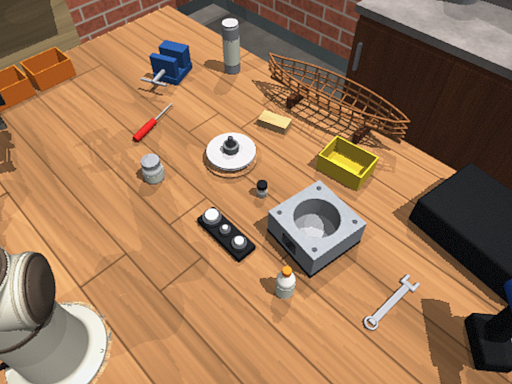

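The top view shows the lids at (209,158), paint pot at (265,170), washer at (335,168), and the keypad at (276,227). From left to right the keys are large, small and middle. The side view agrees. Next I measure each of them.

```bash
cat >h.py <<'E'
import cv2,numpy as np
from plant import env
def ray(n,u,v,z):
    p=env.camera_params(n);T=p['pose']
    d=T[:3,:3]@np.array([(u-p['cx'])/p['fx'],(v-p['cy'])/p['fy'],1.]);o=T[:3,3]
    return o+d*(z-o[2])/d[2]
def cloud(n,d):
    p=env.camera_params(n);T=p['pose'];v,u=np.indices(d.shape)
    P=np.stack([(u-p['cx'])/p['fx']*d,(v-p['cy'])/p['fy']*d,d],-1)
    return P@T[:3,:3].T+T[:3,3]
def proj(n,P):
    p=env.camera_params(n);T=p['pose'];c=T[:3,:3].T@(np.array(P)-T[:3,3])
    return p['fx']*c[0]/c[2]+p['cx'],p['fy']*c[1]/c[2]+p['cy']
def rect(n,P,s=.001):  # contour pixels onto plane
    pass
def blobs(n,mask,z,amin=8):
    "contours of mask, as world circle: centre, equivalent dia (mm), at plane z"
    out=[]
    for c in cv2.findContours(mask.astype('uint8'),cv2.RETR_LIST,cv2.CHAIN_APPROX_NONE)[0]:
        if len(c)<amin: continue
        w=np.array([ray(n,*q,z)[:2] for q in c[:,0].astype(float)]).astype('float32')
        (x,y),r=cv2.minEnclosingCircle(w)
        e=cv2.fitEllipse(w*1000) if len(w)>=5 else None
        out.append((np.round([e[0][0],e[0][1]],1),np.round(e[1],1),round(2000*r,1)))
    return out
E
python3 - <<'E'
from h import *
for n in('top','side'):
    f=np.load(n+'0.npz');im,d=f['im'],f['d'];P=cloud(n,d);Z=P[...,2]
    print(n)
    g=im.min(-1)
    def roi(x,y,r,z0,z1): return (abs(P[...,0]-x)<r)&(abs(P[...,1]-y)<r)&(Z>z0)&(Z<z1)
    c=ray('top',335,168,.09)
    top=roi(c[0],c[1],.13,.083,.1)
    print('washer',blobs(n,top,.09,60))
    cs=cv2.findContours(top.astype('uint8'),cv2.RETR_EXTERNAL,cv2.CHAIN_APPROX_NONE)[0]; k=max(cs,key=cv2.contourArea)
    w=np.array([ray(n,*q,.09)[:2]*1000 for q in k[:,0].astype(float)],'float32'); print(cv2.minAreaRect(w))
    c=ray('top',276,227,.04)
    box=roi(c[0],c[1],.1,.015,.06); print('keys',g[box].max(),blobs(n,box&(g>140),.044,6))
    print('boxrect',[cv2.minAreaRect(np.array([ray(n,*q,.022)[:2]*1000 for q in k[:,0].astype(float)],'float32')) for k in [max(cv2.findContours(box.astype('uint8'),0,1)[0],key=cv2.contourArea)]])
    c=ray('top',209,158,.04)
    L=roi(c[0],c[1],.1,.03,.2); print('plate',blobs(n,L&(Z<.05),.04,30))
    print('collar',blobs(n,roi(c[0],c[1],.04,.055,.075),.064))
    print('post',blobs(n,roi(c[0],c[1],.04,.08,.1),.092,5),Z[roi(c[0],c[1],.04,.03,.2)].max())
    print('paint',blobs(n,roi(*ray('top',265,170,.05)[:2],.03,.04,.07),.05,5))
for b in [(170,232,.075),(353,228,.11)]: print(ray('top',*b))
E
```

```text
top
washer [(array([ 623.3, -201.9]), array([115.5, 117.1]), 122.3), (array([ 623.6, -202.8]), array([198.9, 199.2]), 238.6)]
((623.4673461914062, -202.4961395263672), (170.6120147705078, 171.24551391601562), 81.54220581054688)
keys 186 [(array([465.1, -40. ]), array([ 9.2, 12.5]), 12.7), (array([463.1, -94.7]), array([20.2, 21.5]), 23.2), (array([466.4,  13.3]), array([31.6, 33.4]), 35.2)]
boxrect [((463.2283630371094, -39.002830505371094), (166.84503173828125, 59.689064025878906), 88.36882019042969)]
plate [(array([664.8, 153.9]), array([25.2, 26.3]), 29.7), (array([664.6, 154. ]), array([51.7, 54.8]), 56.5), (array([660.3, 150.9]), array([144.7, 146.2]), 148.7)]
collar [(array([658.1, 150.3]), array([11.6, 14.4]), 15.3), (array([660.2, 150.6]), array([32.1, 33.1]), 35.2), (array([660. , 150.9]), array([44.9, 47. ]), 49.6)]
post [(array([659.3, 150. ]), array([13.9, 16.6]), 18.0)] 0.0953251661684309
paint [(array([626.8, -10.5]), array([27.6, 28.9]), 30.7)]
side
washer [(array([ 622. , -204.8]), array([113.8, 115.7]), 118.7), (array([ 622.2, -204.1]), array([199.1, 203.1]), 240.7)]
[... 171 characters left out ...]
ay([463.1, -40.2]), array([13. , 15.7]), 16.4), (array([465.1,  13.3]), array([34.4, 36.4]), 39.1)]
boxrect [((461.4932556152344, -42.06080627441406), (173.53030395507812, 61.988094329833984), 88.10950469970703)]
plate [(array([674.2, 165.8]), array([51.3, 75.9]), 80.5), (array([658.8, 147. ]), array([145.2, 151.4]), 154.3)]
collar [(array([648.8, 151.2]), array([11.6, 16.6]), 16.9), (array([665.4, 139.3]), array([10.7, 25. ]), 24.8), (array([657.1, 145.3]), array([46.2, 49. ]), 54.5)]
post [(array([657.5, 145.1]), array([15.3, 24.2]), 25.7)] 0.09364161450933395
paint [(array([625.4, -14.5]), array([28.4, 34.2]), 36.2)]
[0.4491494  0.24805505 0.075     ]
[ 0.45803609 -0.23979145  0.11      ]
```

```bash
python3 -m pendant '-2 -2 0 0 0 -0.1 -1;-5 -5 0 0 0 -0.2 -1;-8.5 -8.5 0 0 0 -0.3 -1;-12 -12 0 0 0 -0.383 -1;-15.5 -15.5 0 0 0 -0.383 -1;-19 -19 0 0 0 -0.383 -1;-22.5 -22.5 0 0 0 -0.383 -1;-26 -26 0 0 0 -0.383 -1;-29.5 -29.5 0 0 0 -0.383 -1;-33 -33 0 0 0 -0.383 -1' 20; python3 - <<'E'
from plant import env
o=env.get_obs();print(o['ee_rot'].round(4),o['q'])
E
```

```text
time: 1.1
position: [0.3978, 0.1021, 0.2144]
ee_rot: [[-1.0, -0.0, 0.0], [-0.0, 1.0, 0.0], [-0.0, 0.0, -1.0]]
ft_force: [1.5, 0.5, -0.7]
width: 0.0142
gripper_force: 0.0
[[-1.e+00 -2.e-04  2.e-04]
 [-2.e-04  1.e+00  1.e-04]
 [-2.e-04  1.e-04 -1.e+00]] [-2.58976445e+00 -1.68778972e+01  1.16130795e+02  8.63361189e-03
  8.07368435e+01 -9.26014565e+01]
```

```bash
python3 -m pendant '-1.5 -3 1 0 0 0 -1;-3 -6 3 0 0 0 -1;-4.5 -9 6 0 0 0 -1;-6 -12 9 0 0 0 -1;-6.7 -14.3 12 0 0 0 -1;-6.7 -14.3 14 0 0 0 -1;-6.7 -14.3 15 0 0 0 -1;-6.7 -14.3 15 0 0 0 -1;-6.7 -14.3 15 0 0 0 -1'; python3 - <<'E'
from h import *
print(env.get_obs()['position'],env.get_obs()['ft_force'])
im,d=env.camera('side');cv2.imwrite('pics/s1.png',cv2.resize(im[150:290,150:300],None,fx=4,fy=4,interpolation=cv2.INTER_CUBIC))
E
```

```text
time: 2.0
position: [0.4651, -0.0387, 0.0654]
ee_rot: [[-1.0, -0.001, 0.001], [-0.001, 1.0, -0.0], [-0.001, -0.0, -1.0]]
ft_force: [0.6, -0.6, -0.2]
width: 0.0003
gripper_force: 0.0
[ 0.46507547 -0.03871571  0.06535884] [ 0.61245558 -0.64986704 -0.22334074]
```

View pics/s1.png

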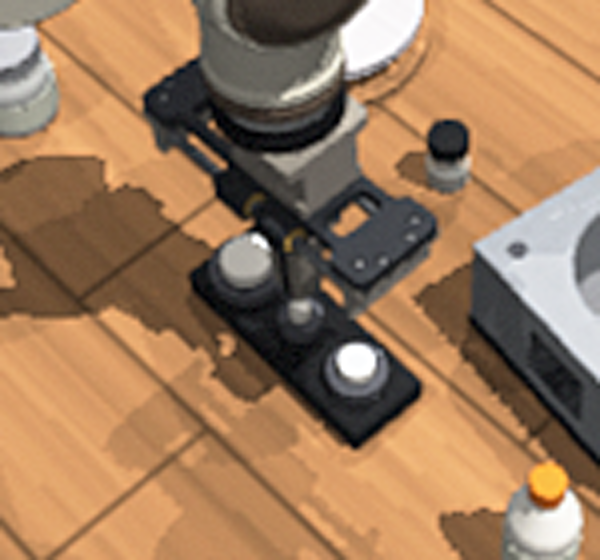

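The shut fingers stand right above the small key (crop 300,310), so I press it now.

```bash
python3 -m pendant '0 0 1 0 0 0 -1;0 0 1.8 0 0 0 -1;0 0 2.2 0 0 0 -1;0 0 2.5 0 0 0 -1;0 0 2.7 0 0 0 -1;0 0 2.8 0 0 0 -1;0 0 2.85 0 0 0 -1;0 0 2.85 0 0 0 -1'
```

```text
time: 2.85
position: [0.4646, -0.0388, 0.038]
ee_rot: [[-1.0, -0.001, -0.002], [-0.001, 1.0, 0.001], [0.002, 0.001, -1.0]]
ft_force: [-8.3, 3.6, 21.1]
width: 0.0008
gripper_force: 10.5
```

```bash
python3 -m pendant '0 0 -1 0 0 0 -1;0 0 -2.4 0 0 0 -1;0.2 -1.5 -2.8 0 0 0 -1;0.2 -3.5 -2.8 0 0 0 -1;0.2 -5 -2.5 0 0 0 -1;0.2 -5.5 -1.8 0 0 0 -1;0.2 -5.5 -1.2 0 0 0 -1;0.2 -5.5 -1.2 0 0 0 -1' && python3 -m pendant '0 0 0.4 0 0 0 -1;0 0 0.7 0 0 0 -1;0 0 0.95 0 0 0 -1;0 0 1.1 0 0 0 -1;0 0 1.2 0 0 0 -1;0 0 1.2 0 0 0 -1'
```

```text
time: 3.65
position: [0.4614, -0.0931, 0.0464]
ee_rot: [[-1.0, -0.0, -0.003], [-0.0, 1.0, 0.002], [0.003, 0.002, -1.0]]
ft_force: [-0.6, 0.4, -0.2]
width: 0.0002
gripper_force: 0.0
time: 4.25
position: [0.4628, -0.0935, 0.0381]
ee_rot: [[-1.0, -0.001, -0.001], [-0.001, 1.0, 0.001], [0.001, 0.001, -1.0]]
ft_force: [-9.0, 5.5, 21.9]
width: 0.0003
gripper_force: 10.7
```

```bash
python3 -m pendant '0 0 -1 0 0 0 -1;0 0 -2.4 0 0 0 -1;-0.1 2.5 -2.8 0 0 0 -1;-0.2 5 -2.8 0 0 0 -1;-0.3 8 -2.8 0 0 0 -1;-0.3 10 -2.5 0 0 0 -1;-0.3 10.7 -1.8 0 0 0 -1;-0.3 10.7 -1.2 0 0 0 -1;-0.3 10.7 -1.2 0 0 0 -1' && python3 -m pendant '0 0 0.4 0 0 0 -1;0 0 0.7 0 0 0 -1;0 0 0.95 0 0 0 -1;0 0 1.1 0 0 0 -1;0 0 1.2 0 0 0 -1;0 0 1.2 0 0 0 -1'
```

```text
time: 5.15
position: [0.4648, 0.0126, 0.0469]
ee_rot: [[-1.0, -0.0, -0.002], [-0.0, 1.0, 0.0], [0.002, 0.0, -1.0]]
ft_force: [-0.6, 0.5, 0.2]
width: 0.0001
gripper_force: 0.0
time: 5.75
position: [0.4663, 0.0121, 0.0381]
ee_rot: [[-1.0, -0.0, -0.0], [-0.0, 1.0, -0.001], [0.0, -0.001, -1.0]]
ft_force: [-8.3, -1.2, 18.7]
width: 0.0005
gripper_force: 9.5
```

```bash
python3 -m pendant '0 0 -2 0 0 0 -1;0 0 -5 0 0 0 -1;-1 1 -9 0 0 0 0;-4 3 -12 0 0 0 1;-8 5.5 -13 0 0 0 1;-12 8.5 -13 0 0 0 1;-15.5 11 -13 0 0 0 1;-18 13 -12 0 0 0 1;-19.3 13.6 -11 0 0 0 1;-19.3 13.6 -10 0 0 0 1' && python3 -m pendant '0 0 0 0 0 0 1;0 0 0 0 0 0 1' && python3 - <<'E'
from h import *
o=env.get_obs();print(o['position'],o['width'])
im,d=env.camera('side');cv2.imwrite('pics/s2.png',cv2.resize(im[80:220,160:310],None,fx=4,fy=4,interpolation=cv2.INTER_CUBIC))
for z in (.092,): print(proj('side',[*o['position'][:2],z]))
E
```

```text
time: 6.75
position: [0.6595, 0.1498, 0.1347]
ee_rot: [[-1.0, -0.001, -0.0], [-0.001, 1.0, 0.0], [0.0, 0.0, -1.0]]
ft_force: [-0.3, -0.2, -1.0]
width: 0.0625
gripper_force: 0.0
time: 6.95
position: [0.6577, 0.1484, 0.1358]
ee_rot: [[-1.0, 0.001, -0.001], [0.001, 1.0, -0.0], [0.001, -0.0, -1.0]]
ft_force: [-0.1, -0.2, 0.5]
width: 0.0785
gripper_force: 0.0
[0.65772674 0.14835257 0.13578157] 0.07850984153720945
(np.float64(229.68283266457414), np.float64(138.0744554507272))
```

View pics/s2.png

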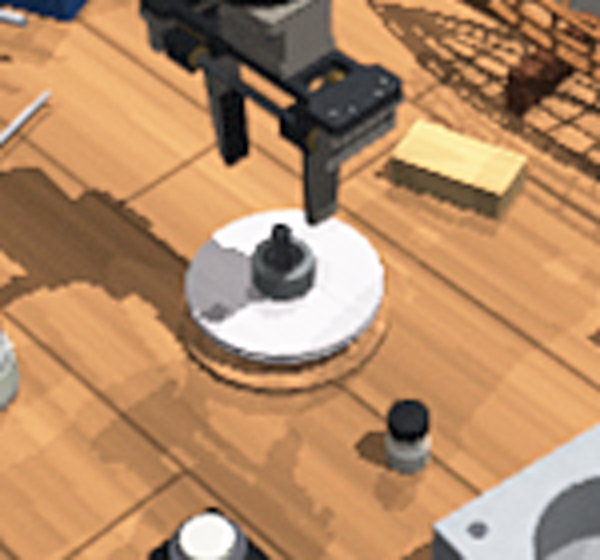

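The post top at crop (280,232), which is full-image (230,138), matches the projected TCP axis (229.7,138.1). I descend and grip.

```bash
python3 -m pendant '0 0 2 0 0 0 0.6;0 0 4 0 0 0 0.3;0 0 5.5 0 0 0 0.1;0 0 6.3 0 0 0 0;0 0 6.7 0 0 0 0;0 0 6.7 0 0 0 -0.3;0 0 6.7 0 0 0 -1;0 0 6.7 0 0 0 -1;0 0 6.7 0 0 0 -1;0 0 6.7 0 0 0 -1' 40; python3 -m pendant '0 0 0 0 0 0 -1;0 0 0 0 0 0 -1;0 0 0 0 0 0 -1'
```

```text
time: 8.0
position: [0.6593, 0.1497, 0.0699]
ee_rot: [[-1.0, -0.0, 0.002], [-0.0, 1.0, 0.001], [-0.002, 0.001, -1.0]]
ft_force: [0.7, 3.4, 1.5]
width: 0.0148
gripper_force: 40.0
time: 8.3
position: [0.6593, 0.1497, 0.07]
ee_rot: [[-1.0, -0.0, 0.002], [-0.0, 1.0, 0.001], [-0.002, 0.001, -1.0]]
ft_force: [0.5, 4.3, 5.2]
width: 0.0146
gripper_force: 40.0
```

```bash
python3 -m pendant '0 0 -0.3 0 0 0 -1;0 0 -1 0 0 0 -1;0 0 -2.2 0 0 0 -1;0 0 -3.8 0 0 0 -1;0 0 -5.6 0 0 0 -1;0 0 -7.5 0 0 0 -1;0 0 -9.3 0 0 0 -1;0 0 -10.8 0 0 0 -1;0 0 -11.7 0 0 0 -1;0 0 -12 0 0 0 -1' ; python3 -m pendant '0.1 -0.5 0 0 0 0 -1;0.2 -1.5 0 0 0 0 -1;0.5 -3.5 0 0 0 0 -1;0.8 -6 0 0 0 0 -1;1.1 -9 0 0 0 0 -1;1.4 -12 0 0 0 0 -1;1.7 -15 0 0 0 0 -1;2 -18 0 0 0 0 -1;2.3 -21 0 0 0 0 -1;2.6 -24 0 0 0 0 -1'; python3 -m pendant '0.3 -3 0 0 0 0 -1;0.6 -6 0 0 0 0 -1;0.8 -8.5 0 0 0 0 -1;0.9 -10.2 0 0 0 0 -1;1 -11.1 0 0 0 0 -1;1 -11.4 0 0 0 0 -1;1 -11.4 0 0 0 0 -1;1 -11.4 0 0 0 0 -1;1 -11.4 0 0 0 0 -1'; python3 - <<'E'
from h import *
p=env.get_obs()['position'];print(p)
for n,c in(('side',(230,90)),('top',(250,90))):
    im,d=env.camera(n);np.savez(n+'3.npz',im=im,d=d);P=cloud(n,d)
    x,y=c;cv2.imwrite(f'pics/{n}3.png',cv2.resize(im[y:y+190,x:x+200],None,fx=3,fy=3,interpolation=cv2.INTER_CUBIC))
E
```

```text
time: 9.3
position: [0.6593, 0.149, 0.1908]
ee_rot: [[-1.0, -0.0, 0.002], [-0.0, 1.0, -0.0], [-0.002, -0.0, -1.0]]
ft_force: [0.2, 0.1, -4.0]
width: 0.0151
gripper_force: 40.0
time: 10.3
position: [0.6315, -0.0928, 0.1879]
ee_rot: [[-1.0, 0.0, -0.002], [0.0, 1.0, 0.0], [0.002, 0.0, -1.0]]
ft_force: [1.0, 0.1, -4.6]
width: 0.0147
gripper_force: 40.0
time: 11.2
position: [0.6229, -0.2039, 0.1891]
ee_rot: [[-1.0, -0.002, 0.0], [-0.002, 1.0, 0.0], [-0.0, 0.0, -1.0]]
ft_force: [0.7, -0.5, -3.7]
width: 0.0146
gripper_force: 40.0
[ 0.62290817 -0.20390936  0.18912539]
```

View pics/side3.png

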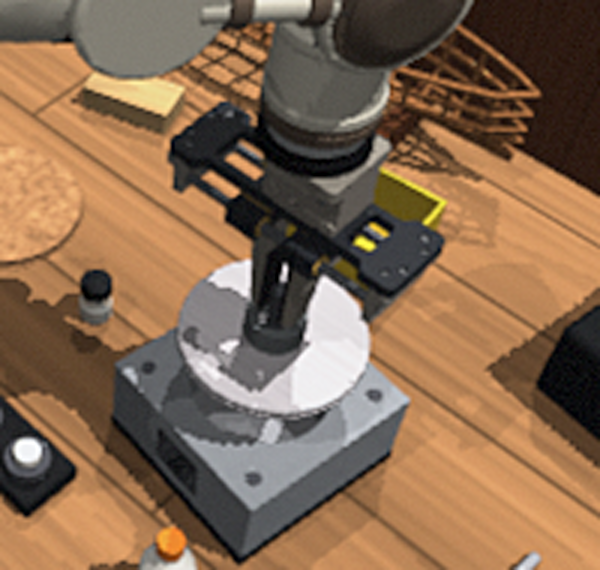

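View pics/top3.png

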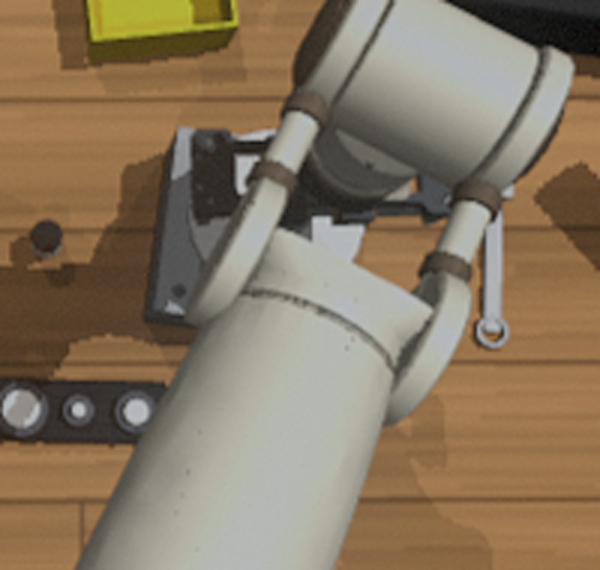

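Both lids hang level from the post and sit over the well. A quick check of the plate centre in the side view:

```bash
python3 - <<'E'
from h import *
f=np.load('side3.npz');im,d=f['im'],f['d'];P=cloud('side',d)
m=(abs(P[...,0]-.623)<.09)&(abs(P[...,1]+.204)<.09)&(P[...,2]>.15)&(P[...,2]<.168)
print(blobs('side',m,.16,60), np.median(P[m][:,2]))
A=np.c_[P[m][:,:2],np.ones(m.sum())];print(np.linalg.lstsq(A,P[m][:,2],rcond=None)[0][:2])
E
```

```text
[(array([ 617.7, -208.7]), array([141.1, 144.1]), 151.9)] 0.15898737128535834
[0.00594245 0.00808314]
```

```bash
python3 -m pendant '0 0 0.5 0 0 0 -1;0 0 1.5 0 0 0 -1;0 0 2.5 0 0 0 -1;0 0 3.3 0 0 0 -1;0 0 3.7 0 0 0 -1;0 0 4 0 0 0 -1;0 0 4.3 0 0 0 -1;0 0 4.6 0 0 0 -1;0 0 4.8 0 0 0 -1;0 0 4.8 0 0 0 -1'
```

```text
time: 12.3
position: [0.6226, -0.2049, 0.1409]
ee_rot: [[-1.0, -0.0, -0.0], [-0.0, 1.0, 0.0], [0.0, 0.0, -1.0]]
ft_force: [0.0, -0.7, -4.7]
width: 0.0152
gripper_force: 40.0
```

No contact force, with the foot 8 mm into the well. I continue down to seating.

```bash
python3 -m pendant '0 0 0.2 0 0 0 -1;0 0 0.4 0 0 0 -1;0 0 0.6 0 0 0 -1;0 0 0.75 0 0 0 -1;0 0 0.85 0 0 0 -1;0 0 0.95 0 0 0 -1;0 0 0.95 0 0 0 -1';  python3 -m pendant '0 0 0.05 0 0 0 -1;0 0 0.1 0 0 0 -1;0 0 0.1 0 0 0 -1'
```

```text
time: 13.0
position: [0.6228, -0.2049, 0.132]
ee_rot: [[-1.0, -0.0, 0.0], [-0.0, 1.0, -0.0], [-0.0, -0.0, -1.0]]
ft_force: [-0.6, -0.1, -1.5]
width: 0.0149
gripper_force: 40.0
time: 13.3
position: [0.6228, -0.205, 0.1319]
ee_rot: [[-1.0, -0.0, 0.0], [-0.0, 1.0, -0.0], [-0.0, -0.0, -1.0]]
ft_force: [-4.0, 2.7, 4.5]
width: 0.0148
gripper_force: 40.0
```

The seating height matches (0.070 + 0.062) and the washer now bears the load. I release.

```bash
python3 -m pendant '0 0 0 0 0 0 -0.4;0 0 0 0 0 0 0.3;0 0 0 0 0 0 0.7;0 0 0 0 0 0 0.7;0 0 0 0 0 0 0.7'; python3 - <<'E'
from h import *
o=env.get_obs();print(o['position'],o['width'])
im,d=env.camera('side');P=cloud('side',d)
m=(abs(P[...,0]-.623)<.09)&(abs(P[...,1]+.204)<.09)&(P[...,2]>.096)&(P[...,2]<.108)
print(blobs('side',m,.102,60), np.median(P[m][:,2]))
A=np.c_[P[m][:,:2],np.ones(m.sum())];print(np.linalg.lstsq(A,P[m][:,2],rcond=None)[0][:2])
cv2.imwrite('pics/s4.png',cv2.resize(im[130:290,240:400],None,fx=3.7,fy=3.7,interpolation=cv2.INTER_CUBIC))
E
```

```text
time: 13.8
position: [0.6228, -0.205, 0.1306]
ee_rot: [[-1.0, -0.0, 0.0], [-0.0, 1.0, -0.0], [-0.0, -0.0, -1.0]]
ft_force: [-0.2, 0.1, -0.4]
width: 0.0526
gripper_force: 0.0
[ 0.62280996 -0.20503817  0.13056275] 0.05264252013751297
[(array([ 617.5, -208.6]), array([133.9, 140.4]), 151.0)] 0.10193215935379707
[0.00267092 0.00182371]
```

View pics/s4.png

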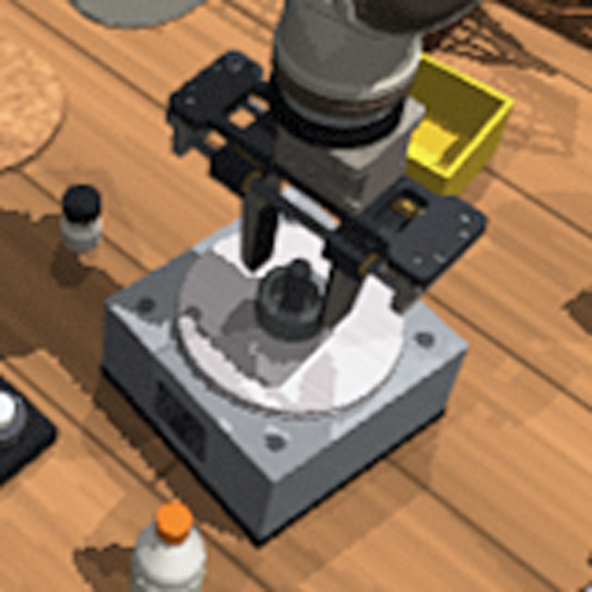

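The pair sits flat on the washer, with the post and collar centred between the fingers at crop (295,295). I go down around the collar and grip it.

```bash
python3 -m pendant '0 0 0 0 0 0 0.8;0 0 0 0 0 0 0.8;0 0 0 0 0 0 0.8;0 0 0.8 0 0 0 0.8;0 0 1.5 0 0 0 0.8;0 0 2 0 0 0 0.8;0 0 2.3 0 0 0 0.8;0 0 2.4 0 0 0 0.8;0 0 2.4 0 0 0 0.8';python3 -m pendant '0 0 0 0 0 0 0.4;0 0 0 0 0 0 0.2;0 0 0 0 0 0 0.1;0 0 0 0 0 0 0;0 0 0 0 0 0 -1;0 0 0 0 0 0 -1;0 0 0 0 0 0 -1;0 0 0 0 0 0 -1' 25
```

```text
time: 14.75
position: [0.6226, -0.205, 0.1064]
ee_rot: [[-1.0, -0.0, -0.0], [-0.0, 1.0, 0.0], [0.0, 0.0, -1.0]]
ft_force: [-0.3, -0.1, 0.4]
width: 0.0831
gripper_force: 0.0
time: 15.55
position: [0.6228, -0.205, 0.1067]
ee_rot: [[-1.0, -0.0, 0.0], [-0.0, 1.0, -0.0], [-0.0, -0.0, -1.0]]
ft_force: [0.4, -0.1, 1.0]
width: 0.0472
gripper_force: 25.0
```

Gripped at 47 mm, which fits the collar. I lift it slowly, straight up by 123.5 mm.

```bash
python3 -m pendant '0 0 -0.2 0 0 0 -1;0 0 -0.5 0 0 0 -1;0 0 -0.9 0 0 0 -1;0 0 -1.4 0 0 0 -1;0 0 -2 0 0 0 -1;0 0 -2.8 0 0 0 -1;0 0 -3.7 0 0 0 -1;0 0 -4.7 0 0 0 -1;0 0 -5.7 0 0 0 -1;0 0 -6.7 0 0 0 -1';python3 -m pendant '0 0 -1 0 0 0 -1;0 0 -2 0 0 0 -1;0 0 -3 0 0 0 -1;0 0 -4 0 0 0 -1;0 0 -4.8 0 0 0 -1;0 0 -5.3 0 0 0 -1;0 0 -5.6 0 0 0 -1;0 0 -5.65 0 0 0 -1;0 0 -5.65 0 0 0 -1;0 0 -5.65 0 0 0 -1'; python3 - <<'E'
from h import *
print(env.get_obs()['position'])
im,d=env.camera('side');P=cloud('side',d)
for z0,z1 in((.216,.235),(.09,.1),(.145,.16)):
    m=(abs(P[...,0]-.623)<.09)&(abs(P[...,1]+.204)<.09)&(P[...,2]>z0)&(P[...,2]<z1)
    if m.sum()<5: print('none',m.sum());continue
    A=np.c_[P[m][:,:2],np.ones(m.sum())];print(m.sum(),np.median(P[m][:,2]),np.linalg.lstsq(A,P[m][:,2],rcond=None)[0][:2])
cv2.imwrite('pics/s5.png',cv2.resize(im[70:270,230:430],None,fx=3,fy=3,interpolation=cv2.INTER_CUBIC))
E
```

```text
time: 16.55
position: [0.6228, -0.2051, 0.1748]
ee_rot: [[-1.0, -0.0, 0.001], [-0.0, 1.0, -0.0], [-0.001, -0.0, -1.0]]
ft_force: [-0.4, -0.2, -1.8]
width: 0.0479
gripper_force: 25.0
time: 17.55
position: [0.6225, -0.2048, 0.2295]
ee_rot: [[-1.0, -0.0, -0.001], [-0.0, 1.0, 0.0], [0.001, 0.0, -1.0]]
ft_force: [-0.2, 0.7, -1.5]
width: 0.0479
gripper_force: 25.0
[ 0.62246348 -0.20483653  0.22952543]
2057 0.22462267744169917 [0.01008425 0.00687209]
2094 0.09474619418039876 [0.01529787 0.00835484]
none 0
```

View pics/s5.png

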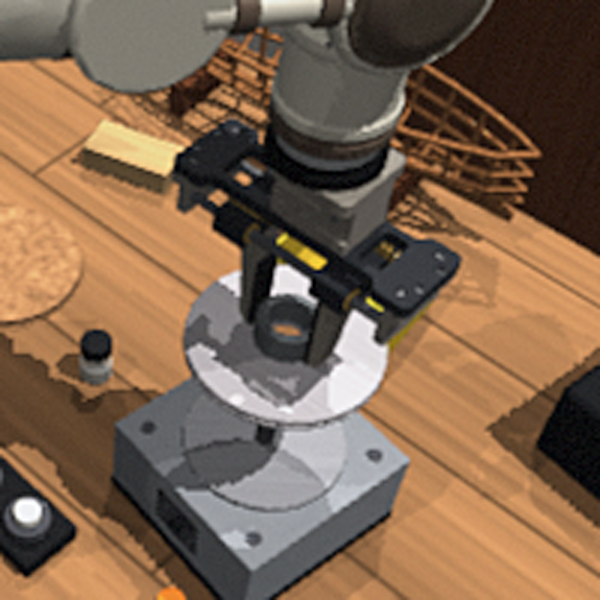

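The outer lid is held level at a plate top of about 0.225 m, so its skirt clears the post by about 60 mm. The inner lid is flat on the washer at crop (265,450).

```bash
python3 -c "
from plant import env
print(env.hand_in())"
```

```text
the job is handed in; nothing more can be done
None
```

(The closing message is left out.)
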